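# Take the lens off the bench 3D scanner

## Task

Take the lens off the tipped-back 3D scanner: press the steel release button beside its bayonet mount fully in, turn the lens a quarter turn anticlockwise (seen from its glass end), and lift it off. Set it down gently, without dropping it, standing upright with its mount end down on the rubber pad in the free bay of the storage tray, and leave it there; leave the spare lens and the small bottle where they are.

Things in the scene. Friction and masses are not known exactly. Their poses are not given: they have to be found in the camera images.
- scanner: Bench 3D scanner, fixed: a white head 150 x 194 x 60 mm tipped back 25 deg on a dark stand 214 mm wide, at the left or right, turned up to 20 deg either way from facing the robot. Origin on the bench under the mount; -x is its front (robot's side).
- mount_seat (a point): Centre of the bayonet's seat, 120 mm above the bench, on which the lens stands. z: the mount's axis, out through the lens, leaning 25 deg from vertical towards the scanner's front; x: up the sloping face; y: across it, level. An aluminium ring 94 mm across and 12 mm high surrounds the seat.
- mount: The bayonet, same frame as mount_seat. Two tabs of the ring, at +x and -x, hold the lens's two lugs; the gaps are at +y and -y. 60 to 90 deg anticlockwise about +z clears the lugs; a stop ends the turn at 90. Until the button is in, a pin blocks the turn. A turned lens stays as left, in the ring, until lifted along z; 15 mm of lift frees it.
- button_top (a point): Centre of the top of the steel release button, 24 mm across, on the sloping face 74 mm from the mount's axis on its -y side, standing 26 mm above the face (18 above its 30 mm wide grey collar) until pressed. Axes as the mount's; pressed along -z, parallel to the mount's axis. The lens beside it rises 75 mm from the same face.
- release (a joint): Travel of the release button: 0 out, 0.008 m fully in. It needs about 4 N (friction, no spring), then meets a hard stop, and stays in where it is left.
- lens_center (a point): Centre, half-way up, of the black lens: a cylinder 56 mm across, 75 mm long, 210 to 365 g, in the mount at the start. z: from mount end to glass end; x: to the lug under the small aluminium index mark. x lies along the mount's x when locked, along its y after a quarter turn. Grip the plain barrel, the 59 mm next to the glass end.
- lens: The same lens, same axes; origin at the centre of its flat mount end, 37.5 mm below lens_center. The 16 mm next to the mount end is a steel stem 52 mm across with two opposed lugs on its end, 24 mm wide, 5.5 mm thick, 74 mm over their tips.
- pad_top (a point): Centre of the top face of the black rubber pad, 100 x 100 x 6 mm, fixed in the free bay of the tray. Its top is 11 mm above the bench; x and y run along the tray's sides.
- tray: Grey storage tray, fixed, on the other side from the scanner: 125 (x) x 235 (y) mm, 30 mm high, 5 mm walls and floor, one wall between its two bays, each 115 x 110 mm inside. Which bay is free varies. Origin under its centre.
- spare_center (a point): Centre of the spare lens, short and wide (68 mm across, 50 mm tall), standing loose in the other bay of the tray, 115 mm from the pad's centre. To be left alone.
- glue: Small bottle, 34 mm across and 85 mm tall, standing between scanner and tray; origin at the underside. Bystander.
Things that resemble listed ones, but are neither listed nor needed, are in the scene too. What is shaped like the lens but green, red or yellow is not meant.

How it is judged:
On the way, in this order (a step that is already met when the one before it is completed fails the run):
1. the release button is pressed fully in (at least 6.5 of its 8 mm) with the lens still locked (value of joint release above 0.0065 m and angle between the x axis of lens_center and the y axis of mount_seat, either way round above 1.2 rad and distance between lens_center and mount_seat below 0.048 m), for 0.1 s.
2. the lens is turned at least 57 degrees while still in its mount (angle between the x axis of lens_center and the y axis of mount_seat, either way round below 0.575 rad and distance between lens_center and mount_seat below 0.048 m), for 0.1 s.
3. the lens is lifted off the mount (50 mm or more) (distance between lens_center and mount_seat above 0.0875 m), for 0.1 s.
At the end, for the whole second after the job is handed in: The lens stands by itself, released and at rest, upright (within 6 degrees) with its mount end down, on the pad in the free bay: its centre within 30 mm of the pad's centre sideways and 34 to 41 mm above the pad's top (horizontal distance between lens_center and pad_top below 0.03 m and z of lens_center in the frame of pad_top between 0.034 and 0.041 m and z of lens in the frame of pad_top below 0.006 m and angle between lens_center's own z axis and vertical below 0.1 rad and linear speed of lens below 0.02 m/s and contact force between lens and the fingers below 0.1 N); the robot touches nothing.
It fails at once if the lens is dropped (falls freely at over 0.5 m/s, about 13 mm of fall) (linear speed of lens above 0.5 m/s and contact force between lens and the fingers below 0.1 N).
It fails at once if the spare lens is moved more than 15 mm or tipped (distance of spare_center from where it was at the start of the episode above 0.015 m or angle between spare_center's own z axis and vertical above 0.25 rad).
It fails at once if the small bottle is moved more than 30 mm (distance of glue from where it was at the start of the episode above 0.03 m).
It also fails if it takes over 56 s, if anything falls off the work surface, if the arm or the gripper's body presses on something with over 40 N, if the wrist force passes 120 N, or if a joint passes its speed limit or range.

## Robot

A 7-joint arm with a two-finger parallel gripper is mounted at the origin on the work surface. World frame = base frame: x ahead of the robot, y to its left, z up, the work surface at z = 0. Lengths are in m, angles in rad, forces in N, time in s.
With the tool pointing down it reaches from about 0.425 to 0.875 m from the base axis. Payload 4.7 kg.
Tool frame: the origin (TCP) lies at the very end of the fingers, on their centre line; the grasp point (between the pads) lies 19 mm behind it; z points along the fingers, y is the line along which they close (so a half turn about z gives the same grasp; the last joint's range is limited). The gripper opens to 87 mm and grips with 3 to 60 N. Pads are 19 mm wide; open, the fingers measure 117 mm over their backs; the gripper's body (75 mm by 190 mm) begins 51 mm behind the grasp point.
Start: joints at [-1.15, 0.321, -0.07, 1.45, 0.023, 1.371, -0.057], TCP at [0.257, 0.597, 0.223] pointing down, gripper open.
Joint ranges: [-2.86, 2.86], [-0.3, 2.09], [-1.38, 1.24], [0.06, 2.45], [-1.56, 4.7], [0.09, 2.05], [-2.69, 2.69]. Speed limits (rad/s): [2.57, 2.57, 3.14, 3.14, 3.14, 3.14, 3.14].

## Interface

Orientations are given as a unit quaternion [w, x, y, z].
In Python, from workcell import monitor, eyes, workorder gives the robot as it stands. The module is installed in compiled form; this text tells all that it offers.
- The arm moves only by the tool jog_arm, never from a script. Its argument "increments" is a list of rows, each an object with "gripper": the closure in counts, from 0 (fully open) to 255 (shut); "offset": the shift along the tool's x, y, z in cm, a list of three; "angular": the turn, a rotation vector about the tool's x, y, z in rad, a list of three. In form: [{"gripper": gripper, "offset": [tx, ty, tz], "angular": [ax, ay, az]}, ...]. A call has 1 to 20 rows; each row is the pose to reach, as a shift and turn from the pose commanded when the call began, along the tool's axes at that moment; what a row does not reach only later rows make up. A row lasts 1/12 s, in which the tool goes at most 41.7 mm and 7.16 degrees, less where a joint would pass 70% of its speed; a pose out of reach is approached as far as the arm can. A call with a gripper value outside its range is refused whole. The fingers move at their own pace and stop on an object; "squeeze" is the grip in N (left out, the last holds). Time passes only in rows, so rows that repeat a pose let the fingers close. It gives the time, the measured TCP pose, the force, the opening and the grip force at its end, in the units of the state.
- monitor.read_state(): the state, without advancing time (a new reading comes with each control period).
- eyes.snapshot(name): name is "scene" or "top" or "wrist"; returns a dict with "pixels" (420x560x3 uint8, red, green, blue), "fovy" (degrees; the focal length in pixels is half the picture's height over the tangent of half this angle, whatever the lens; pixels are square), "cx", "cy" (the principal point, pixels), "xyz" and "rotation" of the camera in the world; the wrist camera has in their place "mount" (4x4, takes a point from camera to tool coordinates, whose origin is the TCP and whose axes are the flange's). Camera axes: x right, y down, z forward; pixel columns grow to the right and rows downward; lengths in m; the calibration is good to about 2 mm. A picture is of the moment at which its call begins: read the wrist's pose just before it. There is no depth.
- workorder.close_job(): hands the job in; it is judged then, once.
The state is a dict: "time_s": time; "joint_positions": joint angles; "joint_vel": joint speeds; "joint_torque": joint torques, N m; "ee_pos": TCP position; "ee_rot": TCP orientation; "contact_force": force on the tool from outside, world axes, zero at the start; "wrist_torque": the same for the moment, N m; "gripper_width": opening from 0.0 (shut) to 1.0 (fully open); "finger_force": force on a finger pad.
Only numpy, scipy, OpenCV 4.12 (cv2) and the standard library are available. Lean on these libraries where they do the work, as an engineer would, in place of code of your own. Each camera call takes 0.05 s, during which the arm holds its last target. There are 200 camera calls.

## Working session

There is one attempt and no reset: what is moved stays moved. The work goes in short steps, Python scripts to look and compute and a tool call to move; the robot and the scene stay as the last step left them, time stands still between calls to the robot, and variables do not carry over. Pictures are saved under pics/ and viewed, at most 10 in all, crops included, and the job is handed in when it is done.

Besides the shell and the picture viewer there is one more tool, called after "Call:" by a JSON object that holds its "fn" and its "kwargs", one argument or row to a line. jog_arm: Moves the arm, as the interface text tells. Its arguments: {"type":"object","properties":{"increments":{"type":"array","items":{"type":"object","properties":{"gripper":{"type":"number"},"offset":{"type":"array","items":{"type":"number"}},"angular":{"type":"array","items":{"type":"number"}}}}},"squeeze":{"type":"number"}},"required":["increments"]}

```bash
mkdir -p pics; cat > h.py <<'E'
import numpy as np, cv2
from scipy.spatial.transform import Rotation as R
from workcell import monitor, eyes, workorder
def snap(n):
    s=monitor.read_state(); d=eyes.snapshot(n); d['s']=s
    if 'mount' in d:
        M=np.array(d['mount']); q=s['ee_rot']; Rt=R.from_quat([q[1],q[2],q[3],q[0]]).as_matrix()
        d['xyz']=Rt@M[:3,3]+s['ee_pos']; d['rotation']=Rt@M[:3,:3]
    d['xyz']=np.array(d['xyz']); r=np.array(d['rotation'])
    if r.shape==(4,): r=R.from_quat([r[1],r[2],r[3],r[0]]).as_matrix()
    d['R']=r; d['f']=d['pixels'].shape[0]/2/np.tan(np.radians(d['fovy'])/2); return d
def ray(d,u,v):
    w=d['R']@np.array([(u-d['cx'])/d['f'],(v-d['cy'])/d['f'],1]); return d['xyz'],w/np.linalg.norm(w)
def onz(d,u,v,z):
    o,w=ray(d,u,v); return o+w*(z-o[2])/w[2]
def two(*rs):
    A=sum(np.eye(3)-np.outer(w,w) for o,w in rs); b=sum((np.eye(3)-np.outer(w,w))@o for o,w in rs)
    p=np.linalg.solve(A,b); return p,[round(float(np.linalg.norm(np.cross(p-o,w))),4) for o,w in rs]
def proj(d,p):
    c=d['R'].T@(np.array(p)-d['xyz']); return c[:2]/c[2]*d['f']+[d['cx'],d['cy']]
def save(d,n): cv2.imwrite('pics/'+n,d['pixels'][:,:,::-1])
E
python3 - <<'E'
from h import *
import pickle
a=snap('scene');b=snap('top')
pickle.dump((a,b),open('ab.pkl','wb'))
for d in(a,b): print(d['xyz'],d['R'],d['f'],d['cx'],d['cy'])
save(a,'scene.png');save(b,'top.png')
print(monitor.read_state())
E
```

```text
[1.20855935 0.32384965 0.79773667] [[-0.34772292  0.64903639 -0.67663915]
 [ 0.93746191  0.22840518 -0.26267135]
 [-0.01593538 -0.72566028 -0.68786861]] 385.678951702417 276.92810257253706 204.83526140840738
[0.31083585 0.05686425 1.31884758] [[ 0.01487116 -0.98689892  0.16065293]
 [-0.99988171 -0.0140469   0.00626527]
 [-0.00392652 -0.1607271  -0.98699108]] 462.64895213628915 282.7433295913104 206.48252968399288
{'time_s': 0.1, 'joint_positions': array([-1.14991273,  0.32177407, -0.07008121,  1.45154927,  0.02258103,
        1.37082251, -0.05687471]), 'joint_vel': array([-0.00118425, -0.0028437 ,  0.00064344, -0.00178069,  0.0002614 ,
       -0.00211297,  0.00058861]), 'joint_torque': array([ 2.68180656e-04, -4.92569125e+01, -4.05537849e-01, -3.13399637e+01,
       -6.39991555e-02,  3.94773670e-02,  1.12851985e-04]), 'ee_pos': array([0.25701868, 0.59647843, 0.22155637]), 'ee_rot': array([-1.40726650e-04,  2.01969794e-01,  9.79391353e-01, -8.71998042e-04]), 'contact_force': array([-0.01919685,  0.0407261 , -0.47600257]), 'wrist_torque': array([-0.08246137, -0.03356529, -0.00677819]), 'finger_force': 0.0, 'gripper_width': 1.0004852030702986}
```

View pics/scene.png

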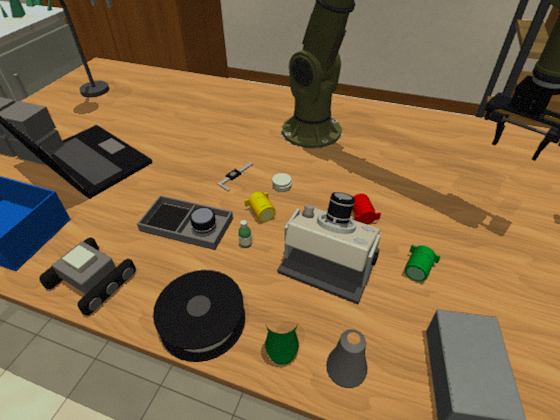

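View pics/top.png

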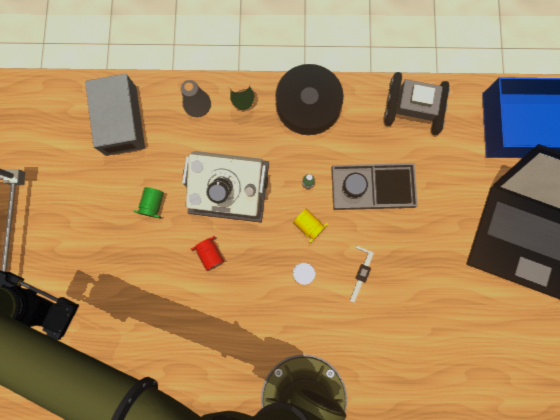

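The lens in the scanner is at scene (341,205) and top (219,190). The button is at scene (309,211) and top (250,190). The free pad is at top (394,186), with the spare at (355,185) and the bottle at (309,181). Lookalikes in the top view are yellow (310,224), red (208,254) and green (150,202), plus the wide spare at (355,185). The choice is the black lens on the scanner at (219,190), which I'll check in a close crop.

```bash
python3 - <<'E'
import pickle
from h import *
a,b=pickle.load(open('ab.pkl','rb'))
def crop(d,x,y,w,h,k): return cv2.resize(d['pixels'][y:y+h,x:x+w,::-1],None,fx=k,fy=k,interpolation=cv2.INTER_CUBIC)
A=crop(a,280,180,114,84,3.5);B=crop(b,175,145,114,84,3.5)
C=crop(a,130,190,114,84,3.5);D=crop(b,315,145,114,84,3.5)
cv2.imwrite('pics/crop.png',np.vstack([np.hstack([A,B]),np.hstack([C,D])]))
E
```

```text
(no output)
```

View pics/crop.png

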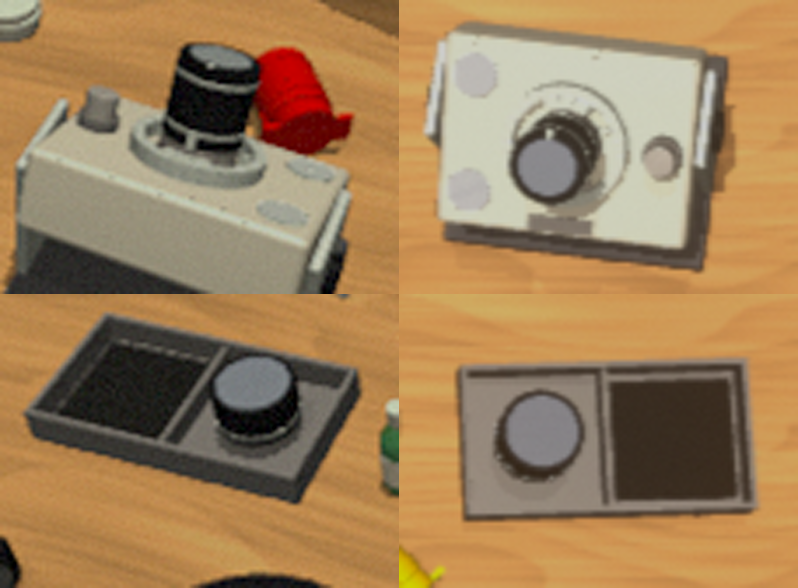

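```bash
python3 - <<'E'
import pickle
from h import *
a,b=pickle.load(open('ab.pkl','rb'))
A=lambda x,y:(280+x/3.5,180+y/3.5)
B=lambda x,y:(175+(x-399)/3.5,145+y/3.5)
C=lambda x,y:(130+x/3.5,190+(y-294)/3.5)
D=lambda x,y:(315+(x-399)/3.5,145+(y-294)/3.5)
g,e1=two(ray(a,*A(220,60)),ray(b,*B(547,171)))
bt,e2=two(ray(a,*A(103,94)),ray(b,*B(661,157)))
print('glass',g,e1,'want z',.12+.075*np.cos(np.radians(25)),'button',bt,e2,'want',.12+.026*np.cos(np.radians(25)))
for px in [(612,381),(730,379),(737,497),(614,498),(673,439)]: print('pad',onz(b,*D(*px),.011))
for px in [(458,367),(745,360),(755,509),(464,518)]: print('tray',onz(b,*D(*px),.03))
print('spare',onz(b,*D(543,430),.055), 'bottle',onz(b,309,181,.085))
w=np.array([B(440,30),B(703,50)]);p=[onz(b,*q,.2) for q in w];print('head edge',p)
# edges of the glass
E
```

```text
glass [0.5258138  0.22736124 0.18176221] [0.001, 0.001] want z 0.18797308402774873 button [0.54457893 0.1507785  0.14258486] [0.0006, 0.0006] want 0.1435640024629529
pad [ 0.63512715 -0.20316245  0.011     ]
pad [ 0.63818627 -0.30083929  0.011     ]
pad [ 0.53907255 -0.30367261  0.011     ]
pad [ 0.5368134  -0.20308293  0.011     ]
pad [ 0.58679323 -0.25248649  0.011     ]
tray [ 0.64042095 -0.07376464  0.03      ]
tray [ 0.64956036 -0.30835956  0.03      ]
tray [ 0.52615174 -0.3126243   0.03      ]
tray [ 0.51547226 -0.07832154  0.03      ]
spare [ 0.5833738  -0.13879704  0.055     ] bottle [ 0.58305852 -0.00582337  0.085     ]
head edge [array([0.6234785 , 0.30589622, 0.2       ]), array([0.6113644 , 0.11778374, 0.2       ])]
```

```bash
cat >> h.py <<'E'
def tool():
    s=monitor.read_state(); q=s['ee_rot']; return np.array(s['ee_pos']),R.from_quat([q[1],q[2],q[3],q[0]]),s
def frame(psi):
    c,s=np.cos(psi),np.sin(psi); k=np.radians(25)
    h=np.array([c,s,0]); z=-h*np.sin(k)+np.array([0,0,np.cos(k)]); x=h*np.cos(k)+np.array([0,0,np.sin(k)]); return x,np.array([-s,c,0]),z
def go(p,Rt):
    q,r,s=tool(); print('offset cm',np.round(r.inv().apply(p-q)*100,2),'ang',np.round((r.inv()*Rt).as_rotvec(),4),'t',s['time_s'])
def toolR(psi,a=0):  # tool y along mount x, turned a about mount +z
    x,y,z=frame(psi); return R.from_matrix(np.array([y,x,-z]).T)*R.from_rotvec([0,0,-a])
E
python3 - <<'E'
from h import *
psi=np.radians(-4.);x,y,z=frame(psi); seat=np.array([.559,.2245,.12])
go(seat-.03*y+.2*z,toolR(psi))
d=snap('wrist');print(d['mount'],d['f'],d['cx'],d['cy'])
E
```

```text
offset cm [-35.47 -27.86  -7.92] ang [-0.3807 -0.2678  1.2135] t 0.1
[[ 2.68938560e-04 -9.69413292e-01 -2.45433895e-01  6.69775532e-02]
 [ 9.99999956e-01  2.90790803e-04 -5.27959750e-05  3.69393685e-04]
 [ 1.22551039e-04 -2.45433870e-01  9.69413328e-01 -1.62665121e-01]
 [ 0.00000000e+00  0.00000000e+00  0.00000000e+00  1.00000000e+00]] 323.0194393983723 280.9389540500753 209.35149859614177
```

Call:
{"fn": "jog_arm", "kwargs": {
  "increments": [
    {"gripper": 0, "offset": [-8, -6, -4], "angular": [-0.08, -0.05, 0.24]},
    {"gripper": 0, "offset": [-10, -8, -5], "angular": [-0.11, -0.08, 0.35]},
    {"gripper": 0, "offset": [-20, -15, -7], "angular": [-0.2, -0.14, 0.65]},
    {"gripper": 255, "offset": [-35.5, -27.9, -7.9], "angular": [-0.38, -0.268, 1.213]},
    {"gripper": 255, "offset": [-35.5, -27.9, -7.9], "angular": [-0.38, -0.268, 1.213]},
    {"gripper": 255, "offset": [-35.5, -27.9, -7.9], "angular": [-0.38, -0.268, 1.213]},
    {"gripper": 255, "offset": [-35.5, -27.9, -7.9], "angular": [-0.38, -0.268, 1.213]},
    {"gripper": 255, "offset": [-35.5, -27.9, -7.9], "angular": [-0.38, -0.268, 1.213]},
    {"gripper": 255, "offset": [-35.5, -27.9, -7.9], "angular": [-0.38, -0.268, 1.213]},
    {"gripper": 255, "offset": [-35.5, -27.9, -7.9], "angular": [-0.38, -0.268, 1.213]},
    {"gripper": 255, "offset": [-35.5, -27.9, -7.9], "angular": [-0.38, -0.268, 1.213]},
    {"gripper": 255, "offset": [-35.5, -27.9, -7.9], "angular": [-0.38, -0.268, 1.213]},
    {"gripper": 255, "offset": [-35.5, -27.9, -7.9], "angular": [-0.38, -0.268, 1.213]},
    {"gripper": 255, "offset": [-35.5, -27.9, -7.9], "angular": [-0.38, -0.268, 1.213]},
    {"gripper": 255, "offset": [-35.5, -27.9, -7.9], "angular": [-0.38, -0.268, 1.213]},
    {"gripper": 255, "offset": [-35.5, -27.9, -7.9], "angular": [-0.38, -0.268, 1.213]},
    {"gripper": 255, "offset": [-35.5, -27.9, -7.9], "angular": [-0.38, -0.268, 1.213]},
    {"gripper": 255, "offset": [-35.5, -27.9, -7.9], "angular": [-0.38, -0.268, 1.213]}
  ],
  "squeeze": 10
}}

```text
time_s: 1.65
ee_pos: [0.4725, 0.2012, 0.3013]
ee_rot: [0.158, 0.713, 0.667, 0.148]
contact_force: [0.4, 0.4, -0.3]
gripper_width: 0.021
finger_force: 0.0
```

```bash
python3 - <<'E'
from h import *
import pickle
psi=np.radians(-4.);x,y,z=frame(psi); seat=np.array([.559,.2245,.12])
go(seat-.03*y+.2*z,toolR(psi)); print(monitor.read_state()['joint_positions'])
d=snap('wrist');pickle.dump(d,open('w1.pkl','wb'))
for n,p in dict(glass=seat+.075*z,btn=seat-.074*y+.026*z,ringN=seat+.047*x+.012*z,ringS=seat-.047*x+.012*z).items(): print(n,proj(d,p))
save(d,'w1.png')
E
```

```text
offset cm [-0.07  0.01  0.01] ang [-0.0001 -0.0014  0.0017] t 1.65
[-0.83583243 -0.29028082  0.14266184  1.97935648  0.36959954  1.14797768
 -0.86178117]
glass [280.99714377 171.53811155]
btn [280.82806897 233.13655268]
ringN [324.39924604 164.04860451]
ringS [237.52453126 163.86730333]
```

View pics/w1.png

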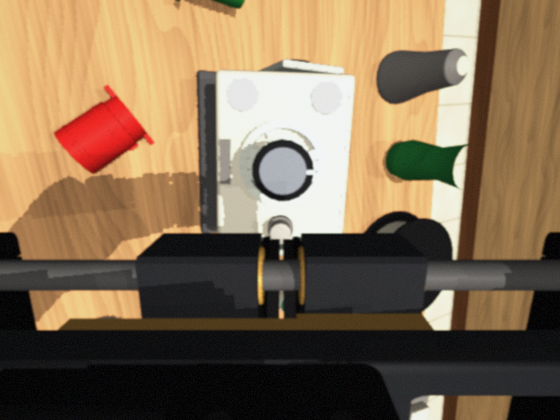

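The red lookalike is at (105,130). The mounted lens's glass is at about (282,170) with its index mark at (311,173). The button at (281,229) is half hidden by the fingertips. I'll refine the yaw from the head's edges.

```bash
python3 - <<'E'
from h import *
import pickle
d=pickle.load(open('w1.pkl','rb')); psi=np.radians(-4.);x,y,z=frame(psi); seat=np.array([.559,.2245,.12])
g=cv2.cvtColor(d['pixels'],cv2.COLOR_RGB2HSV).astype(int); m=((g[...,2]>170)&(g[...,1]<55)).astype(np.uint8)
def plane(u,v,h=0):
    o,w=ray(d,u,v); t=((seat+h*z-o)@z)/(w@z); p=o+t*w-seat; return np.array([p@x,p@y])
for r in range(85,225,20):
    c=np.where(m[r,190:360])[0]+190; print(r,c.min(),c.max(),plane(c.min(),r).round(4),plane(c.max(),r).round(4))
for c in (225,240,260,320,340):
    r=np.where(m[50:120,c])[0]+50; print('col',c,r.min(),plane(c,r.min()).round(4))
# glass: bluish grey blob
h=((g[...,0]>100)&(g[...,0]<130)&(g[...,2]>90)).astype(np.uint8); h[:130]=0;h[215:]=0;h[:,:240]=0;h[:,325:]=0
n,l,s,ce=cv2.connectedComponentsWithStats(h); i=1+np.argmax(s[1:,4]); print('glass',s[i],ce[i],plane(*ce[i],.075))
bm=(g[...,2]<70).astype(np.uint8); bm[:120]=0;bm[212:]=0;bm[:,:245]=0;bm[:,322:]=0
n,l,s,ce=cv2.connectedComponentsWithStats(bm);i=1+np.argmax(s[1:,4]); print('dark',s[i],ce[i])
print('mark',plane(311,173,.02)-plane(282.5,170,.075))
cv2.imwrite('pics/w1c.png',cv2.resize(d['pixels'][120:245,200:365,::-1],None,fx=4.5,fy=4.5,interpolation=cv2.INTER_CUBIC))
E
```

```text
85 217 354 [-0.0677  0.0816] [0.077  0.0819]
105 217 352 [-0.0687  0.0615] [0.076  0.0618]
125 217 351 [-0.0696  0.0408] [0.0761 0.0411]
145 217 349 [-0.0706  0.0194] [0.075  0.0197]
165 218 347 [-0.0705 -0.0026] [ 0.074  -0.0023]
185 220 346 [-0.0693 -0.0253] [ 0.074 -0.025]
205 218 344 [-0.0726 -0.0486] [ 0.0729 -0.0483]
col 225 70 [-0.0587  0.0964]
col 240 71 [-0.043   0.0955]
col 260 71 [-0.0221  0.0955]
col 320 65 [0.0404 0.1015]
col 340 67 [0.0614 0.0996]
glass [ 259  147   48   48 1831] [282.48443474 170.49863463] [0.0013249  0.00093164]
dark [253 140  59  60 868] [280.16705069 168.85253456]
mark [ 0.03065165 -0.01004139]
```

View pics/w1c.png

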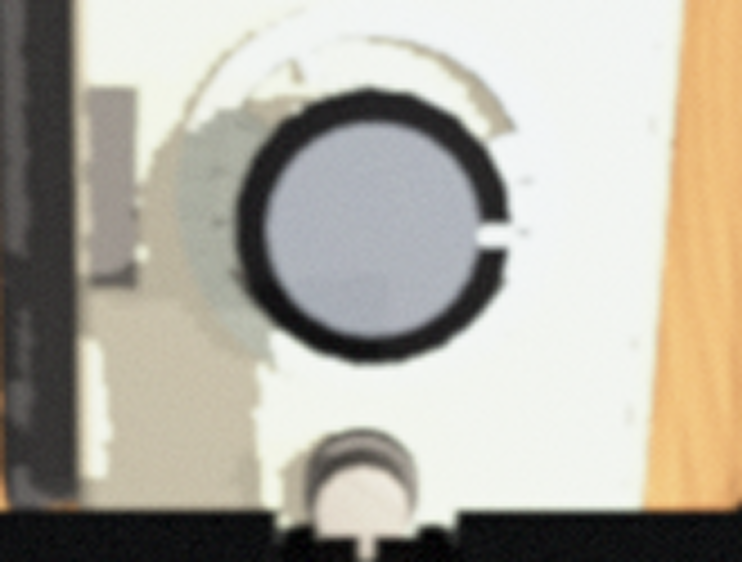

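```bash
cat >> h.py <<'E'
PSI=np.radians(-6.2); _x,_y,_z=frame(np.radians(-4.)); SEAT=np.array([.559,.2245,.12])+.0018*_x+.0005*_y
X,Y,Z=frame(PSI)
def mf(p): p=p-SEAT; return np.round(1000*np.array([p@X,p@Y,p@Z]),1)
E
python3 - <<'E'
from h import *
print(mf(tool()[0])); go(SEAT-.074*Y+.036*Z,toolR(PSI))
E
```

```text
[ -0.7 -33.3 199.6]
offset cm [-4.36 -0.08 16.29] ang [-0.0001 -0.0176  0.0362] t 1.7
```

Call:
{"fn": "jog_arm", "kwargs": {
  "increments": [
    {"gripper": 255, "offset": [-2.2, 0, 2], "angular": [0, -0.009, 0.018]},
    {"gripper": 255, "offset": [-4.3, -0.1, 5], "angular": [0, -0.018, 0.036]},
    {"gripper": 255, "offset": [-4.3, -0.1, 8], "angular": [0, -0.018, 0.036]},
    {"gripper": 255, "offset": [-4.3, -0.1, 11], "angular": [0, -0.018, 0.036]},
    {"gripper": 255, "offset": [-4.3, -0.1, 14], "angular": [0, -0.018, 0.036]},
    {"gripper": 255, "offset": [-4.3, -0.1, 16], "angular": [0, -0.018, 0.036]},
    {"gripper": 255, "offset": [-4.3, -0.1, 16.3], "angular": [0, -0.018, 0.036]},
    {"gripper": 255, "offset": [-4.3, -0.1, 16.3], "angular": [0, -0.018, 0.036]},
    {"gripper": 255, "offset": [-4.3, -0.1, 16.3], "angular": [0, -0.018, 0.036]}
  ]
}}

```text
time_s: 2.45
ee_pos: [0.538, 0.1535, 0.1544]
ee_rot: [0.161, 0.727, 0.652, 0.145]
contact_force: [0.2, 0.2, 0.7]
gripper_width: 0.004
finger_force: 0.0
```

```bash
python3 - <<'E'
from h import *
p,r,s=tool();print(mf(p),s['contact_force'],s['joint_positions'].round(2)); go(SEAT-.074*Y+.018*Z,toolR(PSI))
d=snap('wrist');e=snap('scene')
print(proj(d,p),proj(d,p-.010*Z),proj(e,p))
A=cv2.resize(d['pixels'][120:330,190:400,::-1],(560,560));B=cv2.resize(e['pixels'][165:265,285:305+0+40,::-1],(240,400))
B=cv2.resize(e['pixels'][175:245,280:350,::-1],(240*1,240));c=np.zeros((560,240,3),np.uint8);c[:240]=B
cv2.imwrite('pics/w2.png',np.hstack([A,c]))
E
```

```text
[  0.8 -73.5  36.8] [0.20455831 0.18601856 0.65478054] [-0.73 -0.1   0.24  2.13  0.38  0.78 -0.83]
offset cm [-0.05 -0.08  1.87] ang [ 0.001  -0.0002 -0.001 ] t 2.45
[280.85494112 255.91125089] [280.83373241 249.15489148] [311.22923559 201.84373486]
```

View pics/w2.png

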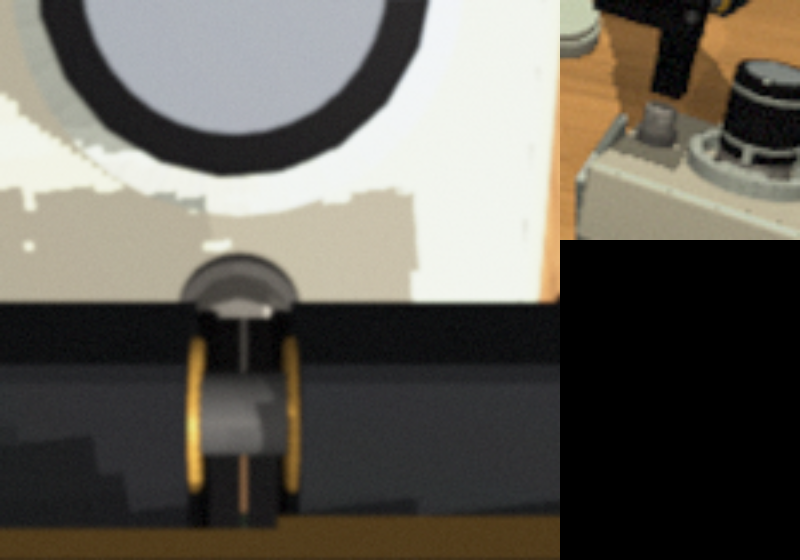

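The fingertips are centred over the button, at crop (240,300) in the wrist view and (665,100) in the scene inset. I'll press now.

Call:
{"fn": "jog_arm", "kwargs": {
  "increments": [
    {"gripper": 255, "offset": [0, -0.1, 0.8], "angular": [0, 0, 0]},
    {"gripper": 255, "offset": [0, -0.1, 1.1], "angular": [0, 0, 0]},
    {"gripper": 255, "offset": [0, -0.1, 1.3], "angular": [0, 0, 0]},
    {"gripper": 255, "offset": [0, -0.1, 1.5], "angular": [0, 0, 0]},
    {"gripper": 255, "offset": [0, -0.1, 1.7], "angular": [0, 0, 0]},
    {"gripper": 255, "offset": [0, -0.1, 1.8], "angular": [0, 0, 0]},
    {"gripper": 255, "offset": [0, -0.1, 1.8], "angular": [0, 0, 0]}
  ]
}}

```text
time_s: 3.13
ee_pos: [0.5448, 0.1526, 0.1369]
ee_rot: [0.161, 0.727, 0.652, 0.145]
contact_force: [0.3, 1.2, 2.9]
gripper_width: 0.005
finger_force: 0.9
```

```bash
python3 - <<'E'
from h import *
p,r,s=tool();print(mf(p),s['contact_force'],s['contact_force']@Z)
E
```

```text
[ -0.4 -73.6  18. ] [0.32661192 1.17695882 2.85587439] 2.504795740246201
```

Call:
{"fn": "jog_arm", "kwargs": {
  "increments": [
    {"gripper": 255, "offset": [0, 0, 0.1], "angular": [0, 0, 0]},
    {"gripper": 255, "offset": [0, 0, 0.2], "angular": [0, 0, 0]},
    {"gripper": 255, "offset": [0, 0, 0.2], "angular": [0, 0, 0]}
  ]
}}

```text
time_s: 3.38
ee_pos: [0.5452, 0.1524, 0.1363]
ee_rot: [0.161, 0.727, 0.651, 0.145]
contact_force: [-10.3, 0.5, 15.3]
gripper_width: 0.002
finger_force: 8.5
```

```bash
python3 - <<'E'
from h import *
p,r,s=tool();print(mf(p),s['contact_force'],s['contact_force']@Z)
E
```

```text
[ -0.3 -73.7  17.3] [-10.31037859   0.52092248  15.32748148] 18.247059980745576
```

```bash
python3 - <<'E'
from h import *
go(SEAT+.1*Z,toolR(PSI))
go(SEAT+.033*Z,toolR(PSI))
E
```

```text
offset cm [ 7.37  0.02 -8.27] ang [ 0.0003  0.0003 -0.0017] t 3.3833
offset cm [ 7.37  0.02 -1.57] ang [ 0.0003  0.0003 -0.0017] t 3.3833
```

Call:
{"fn": "jog_arm", "kwargs": {
  "increments": [
    {"gripper": 255, "offset": [0, 0, -2], "angular": [0, 0, 0]},
    {"gripper": 0, "offset": [0, 0, -5], "angular": [0, 0, 0]},
    {"gripper": 0, "offset": [0, 0, -8.4], "angular": [0, 0, 0]},
    {"gripper": 0, "offset": [0, 0, -9.4], "angular": [0, 0, 0]},
    {"gripper": 0, "offset": [3, 0, -9.4], "angular": [0, 0, 0]},
    {"gripper": 0, "offset": [6, 0, -9.4], "angular": [0, 0, 0]},
    {"gripper": 0, "offset": [7.4, 0, -9.4], "angular": [0, 0, 0]},
    {"gripper": 0, "offset": [7.4, 0, -9.4], "angular": [0, 0, 0]},
    {"gripper": 0, "offset": [7.4, 0, -9.4], "angular": [0, 0, 0]}
  ]
}}

```text
time_s: 4.13
ee_pos: [0.5134, 0.2293, 0.2186]
ee_rot: [0.162, 0.727, 0.652, 0.143]
contact_force: [0.4, 0.1, 0.7]
gripper_width: 0.525
finger_force: 0.0
```

```bash
python3 - <<'E'
from h import *
p,r,s=tool();print(mf(p),s['contact_force'].round(1),s['gripper_width'])
go(SEAT+.033*Z,toolR(PSI))
d=snap('wrist');print(proj(d,SEAT+.075*Z))
g=cv2.cvtColor(d['pixels'],cv2.COLOR_RGB2HSV).astype(int)
h=((g[...,0]>100)&(g[...,0]<130)&(g[...,2]>90)).astype(np.uint8);h[:150]=0
n,l,q,ce=cv2.connectedComponentsWithStats(h); i=1+np.argmax(q[1:,4]); print(q[i],ce[i])
save(d,'w3.png')
E
```

```text
[ -1.6  -0.7 108.8] [0.4 0.1 0.7] 0.5248734930552773
offset cm [0.09 0.18 7.57] ang [-0.0016  0.003   0.0003] t 4.1333
[283.49904844 234.43607108]
[ 250  205   66   55 3047] [282.6573679  233.77682967]
```

View pics/w3.png

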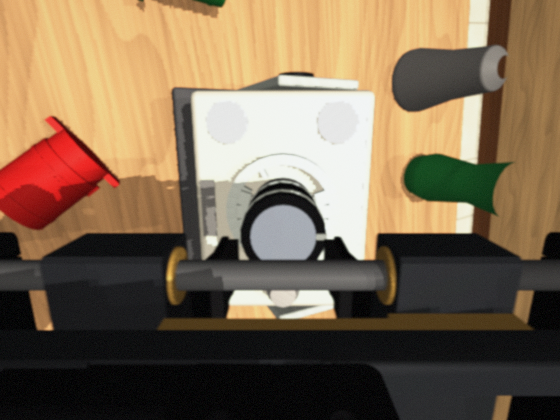

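The glass centre at (283,234) matches the prediction within 1 px. The fingers are still opening, so I'll let them finish and then descend.

Call:
{"fn": "jog_arm", "kwargs": {
  "increments": [
    {"gripper": 0, "offset": [0, 0.1, 0], "angular": [0, 0, 0]},
    {"gripper": 0, "offset": [0, 0.1, 0], "angular": [0, 0, 0]},
    {"gripper": 0, "offset": [0.1, 0.2, 0], "angular": [0, 0, 0]},
    {"gripper": 0, "offset": [0.1, 0.2, 0], "angular": [0, 0, 0]},
    {"gripper": 0, "offset": [0.1, 0.2, 0], "angular": [0, 0, 0]},
    {"gripper": 0, "offset": [0.1, 0.2, 2], "angular": [0, 0, 0]},
    {"gripper": 0, "offset": [0.1, 0.2, 3.5], "angular": [0, 0, 0]},
    {"gripper": 0, "offset": [0.1, 0.2, 5], "angular": [0, 0, 0]},
    {"gripper": 0, "offset": [0.1, 0.2, 6.5], "angular": [0, 0, 0]},
    {"gripper": 0, "offset": [0.1, 0.2, 7.5], "angular": [0, 0, 0]},
    {"gripper": 0, "offset": [0.1, 0.2, 7.5], "angular": [0, 0, 0]},
    {"gripper": 0, "offset": [0.1, 0.2, 7.5], "angular": [0, 0, 0]}
  ]
}}

```text
time_s: 5.18
ee_pos: [0.5471, 0.227, 0.1526]
ee_rot: [0.161, 0.727, 0.651, 0.144]
contact_force: [-1.1, 0.0, -0.2]
gripper_width: 0.997
finger_force: 0.0
```

```bash
python3 - <<'E'
from h import *
p,r,s=tool();print(mf(p),s['contact_force'].round(1),s['gripper_width'],s['joint_positions'].round(2)); go(SEAT+.033*Z,toolR(PSI))
E
```

```text
[ 1.   0.6 34.7] [-1.1  0.  -0.2] 0.9967985457528284 [-0.77  0.    0.16  2.04  0.4   0.81 -0.96]
offset cm [-0.06 -0.1   0.17] ang [-0.0005  0.0013 -0.0013] t 5.1833
```

Call:
{"fn": "jog_arm", "kwargs": {
  "increments": [
    {"gripper": 255, "offset": [-0.1, -0.1, 0.1], "angular": [0, 0, 0]},
    {"gripper": 255, "offset": [-0.1, -0.1, 0.1], "angular": [0, 0, 0]},
    {"gripper": 255, "offset": [-0.1, -0.1, 0.1], "angular": [0, 0, 0]},
    {"gripper": 255, "offset": [-0.1, -0.1, 0.1], "angular": [0, 0, 0]},
    {"gripper": 255, "offset": [-0.1, -0.1, 0.1], "angular": [0, 0, 0]},
    {"gripper": 255, "offset": [-0.1, -0.1, 0.1], "angular": [0, 0, 0]},
    {"gripper": 255, "offset": [-0.1, -0.1, 0.1], "angular": [0, 0, 0]},
    {"gripper": 255, "offset": [-0.1, -0.1, 0.1], "angular": [0, 0, 0]}
  ],
  "squeeze": 30
}}

```text
time_s: 5.85
ee_pos: [0.546, 0.2265, 0.1516]
ee_rot: [0.161, 0.727, 0.652, 0.144]
contact_force: [-6.7, -0.6, 3.5]
gripper_width: 0.638
finger_force: 30.0
```

```bash
python3 - <<'E'
from h import *
p,r,s=tool();print(mf(p),s['contact_force'].round(1),s['wrist_torque'].round(2),s['gripper_width'],s['finger_force']); go(SEAT+.033*Z,toolR(PSI))
E
```

```text
[-0.4  0.  34.2] [-6.7 -0.6  3.5] [-0.11  1.29 -0.12] 0.6378790950515165 29.99893371015787
offset cm [-0.    0.04  0.12] ang [-0.0009  0.0006 -0.0013] t 5.85
```

Call:
{"fn": "jog_arm", "kwargs": {
  "increments": [
    {"gripper": 255, "offset": [0, 0, 0], "angular": [0, 0, -0.06]},
    {"gripper": 255, "offset": [0, 0, 0], "angular": [0, 0, -0.14]},
    {"gripper": 255, "offset": [0, 0, 0], "angular": [0, 0, -0.24]},
    {"gripper": 255, "offset": [0, 0, 0], "angular": [0, 0, -0.34]},
    {"gripper": 255, "offset": [0, 0, 0], "angular": [0, 0, -0.44]},
    {"gripper": 255, "offset": [0, 0, 0], "angular": [0, 0, -0.5]},
    {"gripper": 255, "offset": [0, 0, 0], "angular": [0, 0, -0.5]}
  ]
}}

```text
time_s: 6.43
ee_pos: [0.5457, 0.2255, 0.1515]
ee_rot: [0.192, 0.543, 0.812, 0.099]
contact_force: [-7.7, -2.1, 6.7]
gripper_width: 0.64
finger_force: 30.0
```

```bash
python3 - <<'E'
from h import *
p,r,s=tool();print(mf(p),s['contact_force'].round(1),s['wrist_torque'].round(2),s['wrist_torque']@Z,s['gripper_width'],s['finger_force'],s['joint_positions'].round(2)); go(SEAT+.033*Z,toolR(PSI,1.45))
d=snap('wrist');cv2.imwrite('pics/w4.png',d['pixels'][:,:,::-1])
E
```

```text
[-0.5 -1.  34.2] [-7.7 -2.1  6.7] [-0.43  1.47 -0.17] 0.09503096138036561 0.640489658492694 29.999808752909303 [-0.77 -0.    0.16  2.04  0.4   0.81 -0.45]
offset cm [0.06 0.09 0.12] ang [-2.900e-03 -1.000e-04 -9.493e-01] t 6.4333
```

View pics/w4.png

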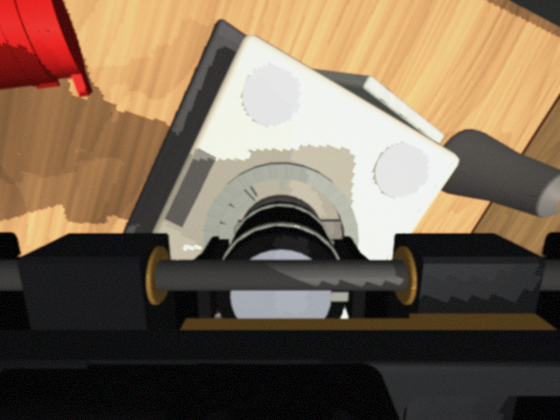

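The index mark at (340,297) is still on the finger line, so the lens is turning with the gripper. I'll continue the turn.

Call:
{"fn": "jog_arm", "kwargs": {
  "increments": [
    {"gripper": 255, "offset": [0, 0, 0], "angular": [0, 0, -0.06]},
    {"gripper": 255, "offset": [0, 0, 0], "angular": [0, 0, -0.16]},
    {"gripper": 255, "offset": [0, 0, 0], "angular": [0, 0, -0.26]},
    {"gripper": 255, "offset": [0, 0, 0], "angular": [0, 0, -0.36]},
    {"gripper": 255, "offset": [0, 0, 0], "angular": [0, 0, -0.46]},
    {"gripper": 255, "offset": [0, 0, 0], "angular": [0, 0, -0.56]},
    {"gripper": 255, "offset": [0, 0, 0], "angular": [0, 0, -0.66]},
    {"gripper": 255, "offset": [0, 0, 0], "angular": [0, 0, -0.76]},
    {"gripper": 255, "offset": [0, 0, 0], "angular": [0, 0, -0.86]},
    {"gripper": 255, "offset": [0, 0, 0], "angular": [0, 0, -0.94]},
    {"gripper": 255, "offset": [0, 0, 0], "angular": [0, 0, -0.94]},
    {"gripper": 255, "offset": [0, 0, 0], "angular": [0, 0, -0.94]}
  ]
}}

```text
time_s: 7.48
ee_pos: [0.5455, 0.2254, 0.1515]
ee_rot: [0.216, 0.117, 0.969, 0.001]
contact_force: [-9.2, -1.7, 6.9]
gripper_width: 0.64
finger_force: 30.0
```

```bash
python3 - <<'E'
from h import *
p,r,s=tool();print(mf(p),s['contact_force'].round(1),s['wrist_torque'].round(2),s['wrist_torque']@Z,s['gripper_width'],s['finger_force'],s['joint_positions'].round(2)); go(SEAT+.033*Z,toolR(PSI,1.45))
d=snap('wrist');cv2.imwrite('pics/w5.png',d['pixels'][180:380,150:420,::-1])
E
```

```text
[-0.7 -1.1 34.2] [-9.2 -1.7  6.9] [-0.7   1.63 -0.06] 0.31123238894436256 0.6398324963633035 29.999281489290297 [-0.77 -0.    0.16  2.04  0.4   0.81  0.48]
offset cm [-0.06  0.12  0.12] ang [-0.0031 -0.0015 -0.0103] t 7.4833
```

View pics/w5.png

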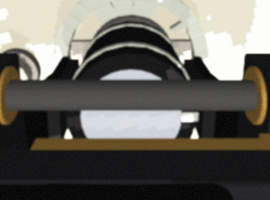

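The index mark is still at the right finger, at crop (190,116), about 82° round. Next is the lift along the axis.

Call:
{"fn": "jog_arm", "kwargs": {
  "increments": [
    {"gripper": 255, "offset": [0, 0, -0.4], "angular": [0, 0, 0]},
    {"gripper": 255, "offset": [0, 0, -0.9], "angular": [0, 0, 0]},
    {"gripper": 255, "offset": [0, 0, -1.5], "angular": [0, 0, 0]},
    {"gripper": 255, "offset": [0, 0, -2.2], "angular": [0, 0, 0]},
    {"gripper": 255, "offset": [0, 0, -2.5], "angular": [0, 0, 0]},
    {"gripper": 255, "offset": [0, 0, -2.5], "angular": [0, 0, 0]}
  ],
  "squeeze": 40
}}

```text
time_s: 8.03
ee_pos: [0.5368, 0.2284, 0.1762]
ee_rot: [0.218, 0.117, 0.969, 0.004]
contact_force: [0.6, 1.2, -2.5]
gripper_width: 0.636
finger_force: 40.0
```

```bash
python3 - <<'E'
from h import *
p,r,s=tool();print(mf(p),s['contact_force'].round(1),s['wrist_torque'].round(2),s['gripper_width'],s['finger_force'])
E
```

```text
[ 1.6  0.9 60.4] [ 0.6  1.2 -2.5] [0.09 0.78 0.01] 0.6358988234343935 39.99738860875368
```

Call:
{"fn": "jog_arm", "kwargs": {
  "increments": [
    {"gripper": 255, "offset": [0, 0, -2], "angular": [0, 0, 0]},
    {"gripper": 255, "offset": [0, 0, -4.5], "angular": [0, 0, 0]},
    {"gripper": 255, "offset": [0, 0, -6.5], "angular": [0, 0, 0]},
    {"gripper": 255, "offset": [0, 0, -7], "angular": [0, 0, 0]},
    {"gripper": 255, "offset": [0, 0, -7], "angular": [0, 0, 0]}
  ]
}}

```text
time_s: 8.45
ee_pos: [0.5074, 0.2317, 0.2397]
ee_rot: [0.218, 0.117, 0.969, 0.004]
contact_force: [0.9, 0.5, -1.9]
gripper_width: 0.64
finger_force: 40.0
```

```bash
python3 - <<'E'
from h import *
p,r,s=tool();print(p,mf(p),s['contact_force'].round(1),s['gripper_width'],s['finger_force'],s['joint_positions'].round(2))
go(np.array([.5865,-.2515,.2]),R.from_matrix([[0,1,0],[1,0,0],[0,0,-1]]))
E
```

```text
[0.50736557 0.23169741 0.23971675] [  1.6   1.  130.5] [ 0.9  0.5 -1.9] 0.6399142437195399 39.99757224228233 [-0.8  -0.14  0.12  1.99  0.38  1.01  0.49]
offset cm [-16.31 -45.45   9.04] ang [0.3404 0.3283 1.3078] t 8.45
```

Call:
{"fn": "jog_arm", "kwargs": {
  "increments": [
    {"gripper": 255, "offset": [-0.5, -1.4, 0.3], "angular": [0.01, 0.01, 0.04]},
    {"gripper": 255, "offset": [-1.3, -3.6, 0.7], "angular": [0.03, 0.03, 0.1]},
    {"gripper": 255, "offset": [-2.4, -6.8, 1.4], "angular": [0.05, 0.05, 0.2]},
    {"gripper": 255, "offset": [-3.7, -10.4, 2.1], "angular": [0.08, 0.08, 0.3]},
    {"gripper": 255, "offset": [-5, -14, 2.8], "angular": [0.11, 0.1, 0.41]},
    {"gripper": 255, "offset": [-6.4, -17.7, 3.5], "angular": [0.13, 0.13, 0.51]},
    {"gripper": 255, "offset": [-7.7, -21.4, 4.2], "angular": [0.16, 0.155, 0.615]},
    {"gripper": 255, "offset": [-9, -25, 5], "angular": [0.19, 0.18, 0.72]},
    {"gripper": 255, "offset": [-10.3, -28.6, 5.7], "angular": [0.215, 0.205, 0.825]},
    {"gripper": 255, "offset": [-11.6, -32.3, 6.4], "angular": [0.24, 0.23, 0.93]},
    {"gripper": 255, "offset": [-12.9, -35.9, 7.1], "angular": [0.27, 0.26, 1.03]},
    {"gripper": 255, "offset": [-14, -39.1, 7.8], "angular": [0.29, 0.28, 1.12]},
    {"gripper": 255, "offset": [-15, -41.8, 8.3], "angular": [0.31, 0.3, 1.2]},
    {"gripper": 255, "offset": [-15.7, -43.6, 8.7], "angular": [0.327, 0.315, 1.255]},
    {"gripper": 255, "offset": [-16.1, -45, 9], "angular": [0.337, 0.325, 1.295]},
    {"gripper": 255, "offset": [-16.3, -45.4, 9], "angular": [0.34, 0.328, 1.308]},
    {"gripper": 255, "offset": [-16.3, -45.4, 9], "angular": [0.34, 0.328, 1.308]},
    {"gripper": 255, "offset": [-16.3, -45.4, 9], "angular": [0.34, 0.328, 1.308]}
  ]
}}

```text
time_s: 9.95
ee_pos: [0.5846, -0.2522, 0.1983]
ee_rot: [-0.001, 0.708, 0.707, -0.002]
contact_force: [0.5, 0.7, -1.7]
gripper_width: 0.63
finger_force: 40.0
```

```bash
python3 - <<'E'
from h import *
p,r,s=tool();print(p,s['contact_force'].round(1),s['gripper_width'],s['finger_force'],s['joint_positions'].round(2))
go(np.array([.5865,-.2515,.2]),R.from_matrix([[0,1,0],[1,0,0],[0,0,-1]]))
w=snap('wrist');e=snap('scene');b=snap('top')
c=cv2.resize(e['pixels'][130:250,120:280,::-1],(400,300));t=cv2.resize(b['pixels'][120:240,300:460,::-1],(400,300))
cv2.imwrite('pics/c6.png',np.hstack([c,t]))
E
```

```text
[ 0.58459052 -0.25219827  0.19832514] [ 0.5  0.7 -1.7] 0.6304788656753674 39.99779946170747 [-0.18  0.36  0.7   1.54 -0.23  1.33  0.54]
offset cm [ 0.07  0.19 -0.17] ang [-0.0043  0.0025 -0.0015] t 9.95
```

View pics/c6.png

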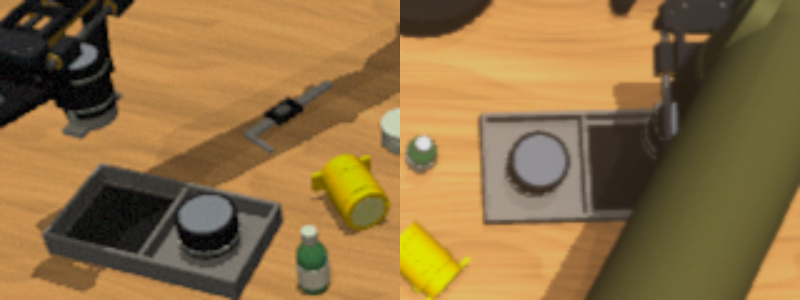

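The lens hangs above the free pad, mount end down, at crop (90,90) in the left view. The spare and the bottle haven't moved. I'll lower it.

Call:
{"fn": "jog_arm", "kwargs": {
  "increments": [
    {"gripper": 255, "offset": [0, 0.1, 1], "angular": [0, 0, 0]},
    {"gripper": 255, "offset": [0, 0.2, 3], "angular": [0, 0, 0]},
    {"gripper": 255, "offset": [0, 0.2, 5.5], "angular": [0, 0, 0]},
    {"gripper": 255, "offset": [0, 0.2, 8], "angular": [0, 0, 0]},
    {"gripper": 255, "offset": [0, 0.2, 10.5], "angular": [0, 0, 0]},
    {"gripper": 255, "offset": [0, 0.2, 12.5], "angular": [0, 0, 0]},
    {"gripper": 255, "offset": [0, 0.2, 13.7], "angular": [0, 0, 0]},
    {"gripper": 255, "offset": [0, 0.2, 14.2], "angular": [0, 0, 0]},
    {"gripper": 255, "offset": [0, 0.2, 14.4], "angular": [0, 0, 0]},
    {"gripper": 255, "offset": [0, 0.2, 14.4], "angular": [0, 0, 0]},
    {"gripper": 255, "offset": [0, 0.2, 14.4], "angular": [0, 0, 0]}
  ]
}}

```text
time_s: 11.02
ee_pos: [0.5878, -0.253, 0.0568]
ee_rot: [0.001, 0.707, 0.707, -0.001]
contact_force: [0.8, 0.2, -2.2]
gripper_width: 0.633
finger_force: 40.0
```

```bash
python3 - <<'E'
from h import *
p,r,s=tool();print(p,s['contact_force'].round(1),s['wrist_torque'].round(2),s['gripper_width'])
go(np.array([.5865,-.2515,.046]),R.from_matrix([[0,1,0],[1,0,0],[0,0,-1]]))
e=snap('scene');print(proj(e,p),[proj(e,p+[0,0,k]) for k in(-.035,.04)])
cv2.imwrite('pics/c7.png',cv2.resize(e['pixels'][150:270,110:270,::-1],(800,600),interpolation=cv2.INTER_CUBIC))
E
```

```text
[ 0.587826   -0.25296228  0.05675988] [ 0.8  0.2 -2.2] [-0.02  0.03  0.02] 0.633406717483597
offset cm [ 0.15 -0.13  1.08] ang [-0.0003  0.0034 -0.0009] t 11.0167
[165.24718156 205.93108834] [array([167.87441876, 214.76957769]), array([162.09761735, 195.33539883])]
```

View pics/c7.png

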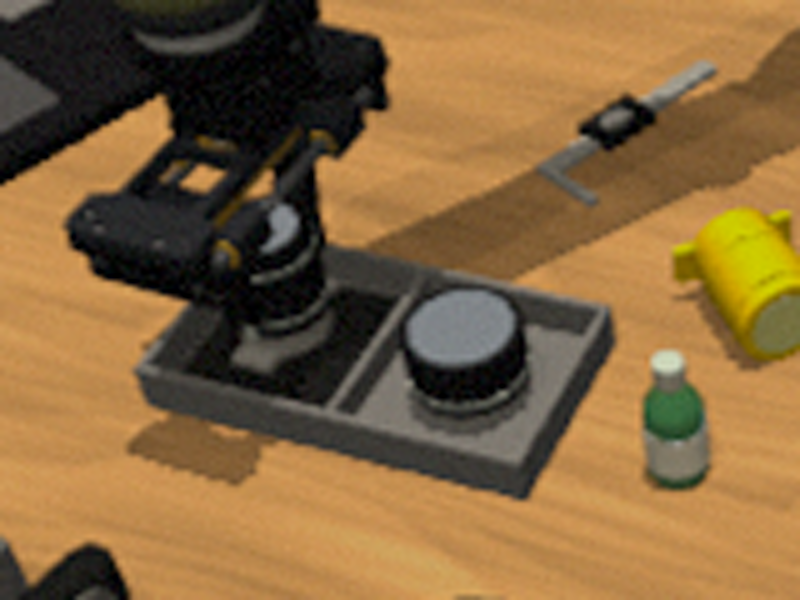

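The lens is upright over the pad at (285,290), clear of the walls and the spare. I'll lower it slowly to contact.

Call:
{"fn": "jog_arm", "kwargs": {
  "increments": [
    {"gripper": 255, "offset": [0, -0.1, 0.3], "angular": [0, 0, 0]},
    {"gripper": 255, "offset": [0, -0.1, 0.5], "angular": [0, 0, 0]},
    {"gripper": 255, "offset": [0, -0.1, 0.7], "angular": [0, 0, 0]},
    {"gripper": 255, "offset": [0, -0.1, 0.8], "angular": [0, 0, 0]},
    {"gripper": 255, "offset": [0, -0.1, 0.9], "angular": [0, 0, 0]},
    {"gripper": 255, "offset": [0, -0.1, 0.9], "angular": [0, 0, 0]},
    {"gripper": 255, "offset": [0, -0.1, 0.9], "angular": [0, 0, 0]}
  ]
}}

```text
time_s: 11.65
ee_pos: [0.5858, -0.2526, 0.0463]
ee_rot: [-0.0, 0.707, 0.707, -0.002]
contact_force: [-1.0, -0.3, -2.9]
gripper_width: 0.634
finger_force: 40.0
```

```bash
python3 - <<'E'
from h import *
p,r,s=tool();print(p,s['contact_force'].round(1),s['wrist_torque'].round(2))
E
```

```text
[ 0.58578915 -0.25259905  0.04628204] [-1.  -0.3 -2.9] [-0.05  0.01 -0.01]
```

Call:
{"fn": "jog_arm", "kwargs": {
  "increments": [
    {"gripper": 255, "offset": [0, 0, 0.05], "angular": [0, 0, 0]},
    {"gripper": 255, "offset": [0, 0, 0.1], "angular": [0, 0, 0]},
    {"gripper": 255, "offset": [0, 0, 0.15], "angular": [0, 0, 0]},
    {"gripper": 255, "offset": [0, 0, 0.15], "angular": [0, 0, 0]},
    {"gripper": 255, "offset": [0, 0, 0.15], "angular": [0, 0, 0]}
  ]
}}

```text
time_s: 12.07
ee_pos: [0.5859, -0.2527, 0.0458]
ee_rot: [0.0, 0.707, 0.707, -0.002]
contact_force: [-3.3, 1.3, 5.0]
gripper_width: 0.639
finger_force: 40.0
```

Call:
{"fn": "jog_arm", "kwargs": {
  "increments": [
    {"gripper": 255, "offset": [0, 0, 0], "angular": [0, 0, 0]},
    {"gripper": 85, "offset": [0, 0, 0], "angular": [0, 0, 0]},
    {"gripper": 75, "offset": [0, 0, 0], "angular": [0, 0, 0]},
    {"gripper": 60, "offset": [0, 0, 0], "angular": [0, 0, 0]},
    {"gripper": 30, "offset": [0, 0, 0], "angular": [0, 0, 0]},
    {"gripper": 0, "offset": [0, 0, 0], "angular": [0, 0, 0]},
    {"gripper": 0, "offset": [0, 0, 0], "angular": [0, 0, 0]},
    {"gripper": 0, "offset": [0, 0, 0], "angular": [0, 0, 0]},
    {"gripper": 0, "offset": [0, 0, 0], "angular": [0, 0, 0]},
    {"gripper": 0, "offset": [0, 0, 0], "angular": [0, 0, 0]}
  ],
  "squeeze": 10
}}

```text
time_s: 12.9
ee_pos: [0.5858, -0.2526, 0.0448]
ee_rot: [0.0, 0.707, 0.707, -0.002]
contact_force: [0.2, -0.6, -0.2]
gripper_width: 0.989
finger_force: 0.0
```

Released, no contact. I'll retreat straight up, then take the last look.

Call:
{"fn": "jog_arm", "kwargs": {
  "increments": [
    {"gripper": 0, "offset": [0, 0, -1.5], "angular": [0, 0, 0]},
    {"gripper": 0, "offset": [0, 0, -4], "angular": [0, 0, 0]},
    {"gripper": 0, "offset": [0, 0, -7], "angular": [0, 0, 0]},
    {"gripper": 0, "offset": [0, 0, -10], "angular": [0, 0, 0]},
    {"gripper": 0, "offset": [0, 0, -13], "angular": [0, 0, 0]},
    {"gripper": 0, "offset": [0, 0, -15], "angular": [0, 0, 0]},
    {"gripper": 0, "offset": [0, 0, -16], "angular": [0, 0, 0]},
    {"gripper": 0, "offset": [0, 0, -16], "angular": [0, 0, 0]},
    {"gripper": 0, "offset": [0, 0, -16], "angular": [0, 0, 0]},
    {"gripper": 0, "offset": [0, 0, -16], "angular": [0, 0, 0]},
    {"gripper": 0, "offset": [0, 0, -16], "angular": [0, 0, 0]}
  ]
}}

```text
time_s: 13.82
ee_pos: [0.5853, -0.2516, 0.2027]
ee_rot: [-0.001, 0.707, 0.707, -0.003]
contact_force: [0.4, -0.5, -0.5]
gripper_width: 1.0
finger_force: 0.0
```

```bash
python3 - <<'E'
from h import *
e=snap('scene');g=np.array([.586,-.2525,.086])
print(proj(e,g),proj(e,[.5865,-.2515,.086]),monitor.read_state()['contact_force'].round(1))
h=cv2.cvtColor(e['pixels'],cv2.COLOR_RGB2HSV).astype(int)
m=((h[...,0]>95)&(h[...,0]<135)&(h[...,2]>80)).astype(np.uint8)
n,l,q,c=cv2.connectedComponentsWithStats(m)
for i in range(1,n):
    if q[i,4]>40 and 140<c[i][0]<230 and 160<c[i][1]<250: print('blob',q[i],c[i].round(1),onz(e,*c[i],.086).round(4))
E
```

```text
[163.46832573 197.85457891] [163.68150611 198.05150041] [0.5 0.6 0. ]
blob [155 193  16  11 117] [162.4 197.5] [ 0.5857 -0.2562  0.086 ]
blob [191 208  22  15 228] [201.8 214.9] [ 0.6098 -0.1205  0.086 ]
```

```bash
python3 -c "
from workcell import workorder
print(workorder.close_job())"
```

```text
the job is handed in; nothing more can be done
None
```

The button is pressed, and the lens is off the scanner and standing released on the pad, about 4 mm from its centre by the last camera measurement. I handed the job in at about 14 s without seeing a verdict, and I viewed 11 pictures against the limit of 10.

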